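Crank back the hold-down and peel the stuck top tray

ROBOT

A 6-joint arm with a two-finger parallel gripper is mounted at the origin on the work surface. World frame = base frame: x ahead of the robot, y to its left, z up, the work surface at z = 0. Lengths are in m, angles in rad, forces in N, time in s.
With the tool pointing down it reaches from about 0.25 to 0.725 m from the base axis. Payload 4 kg.
Tool frame: the origin (TCP) lies midway between the tips of the shut fingers; the grasp point (between the pads) lies 19 mm behind it; z points along the fingers, y is the line along which they close (so a half turn about z gives the same grasp; the last joint's range is limited). The gripper opens to 85 mm and grips with 20 to 120 N. Pads are 22 mm wide; open, the fingers measure 114 mm over their backs; the gripper's body (76 mm by 85 mm) begins 54 mm behind the grasp point. The pads swing forward as they close: fully open they stand 13 mm farther back than shut.
Start: joints at [1.242, 0.241, 0.005, 1.335, 0, 1.571], TCP at [0.161, 0.473, 0.231] pointing down, gripper open.
Joint ranges: [-2.72, 2.72], [-1.05, 1.87], [-1.09, 1.28], [-1.99, 2.15], [-1.42, 1.44], [-3.14, 3.14]. Speed limits (rad/s): [2.79, 2.79, 3.14, 3.14, 3.14, 3.14].

INTERFACE

Orientations are given as a unit quaternion [x, y, z, w].
In Python, from workcell import bot gives the robot as it stands.
- The arm moves only by the tool move_arm, never from a script. Its argument "motion" is a list of rows, each an object of numbers: "x", "y", "z": the shift along the tool's x, y, z in cm; "yaw": the turn about the tool's z in degrees. A call has 1 to 20 rows; each row is the pose to reach, as a shift and turn from the pose commanded when the call began, along the tool's axes at that moment; what a row does not reach only later rows make up. A row lasts 1/8 s, in which the tool goes at most 62.5 mm and 10.7 degrees, less where a joint would pass 70% of its speed; a pose out of reach is approached as far as the arm can. A call with a gripper value outside its range is refused whole. "gripper" is the opening, from -1 (shut) to 1 (fully open), set as the call begins (left out, the last holds). The fingers move at their own pace and stop on an object; the grip force is fixed at half the most. Time passes only in rows, so rows that repeat a pose let the fingers close. It gives the time, the measured TCP pose, the force, the opening and the grip force at its end, in the units of the state.
- bot.get_obs(): the state, without advancing time (a new reading comes with each control period).
- bot.camera(name): name is "scene" or "top"; returns the picture (420x560x3 uint8, blue, green, red); there is no depth.
- bot.camera_model(name): a dict with "K" (3x3 intrinsics, pixels), "world_from_camera" (4x4, takes a point from camera to world coordinates). Camera axes: x right, y down, z forward; pixel columns grow to the right and rows downward; lengths in m; the calibration is good to about 2 mm. A picture is of the moment at which its call begins. camera_model takes no time and is no camera call.
- bot.job_done(): hands the job in; it is judged then, once.
Trained networks look in the newest picture that a camera, given by its name, has taken for a name from the list of things; names that differ only in an ending like _2 or _b are one class to them, and where a whole thing is asked for, a point or a joint stands for the part that bears it (a point fixed in the world has none). Each returns a list of dicts, best first, with "score" (0 to 1); they miss things now and then, are a little off and sometimes report something else, mostly with a low value. They report only what shows in the picture. A call takes as long as a camera call. They do not tell look-alikes from the thing itself.
- bot.cut_out(camera, name): "mask" (420x560 bool, what is visible of it) and "centre" ([row, column] in pixels, amid what is visible of it).
The state is a dict: "clock": time; "joint_pos": joint angles; "joint_vel": joint speeds; "tau": joint torques, N m; "eef_pos": TCP position; "tool_rot": TCP orientation; "ft_force": force on the tool from outside, world axes, zero at the start; "ft_torque": the same for the moment, N m; "grip_width": finger opening in m; "grasp_force": force on a finger pad.
Only numpy, scipy, OpenCV 4.12 (cv2) and the standard library are available. Lean on these libraries where they do the work, as an engineer would, in place of code of your own. Each camera call takes 0.05 s, during which the arm holds its last target. There are 200 camera calls.

TASK

On the make-up table, wind the red-handled crank one full turn counter-clockwise (seen from above) so that the orange tongue draws back off the nested trays. Then take the blue top tray by its yellow corner tab and peel it off: raise the tab corner well up first while the opposite corner is still down on the white tray, then lift it away, leaving the white tray seated in its holder. Finish holding the blue tray up still, centred over the red mat and all of it at least 10 cm above the mat, and do not let go; leave the bottle, jar and brush alone.

Things in the scene. Friction and masses are not known exactly. Their poses are not given: they have to be found in the camera images.
- crank_handle (a point): centre of the red upright cylindrical crank handle, 18 mm diameter, 36 mm tall (18 mm above and below this point), which spins freely on its pin and stands 40 mm off the crank axis on an aluminium disc of 100 mm diameter; the disc's top is 18 mm below this point. Nothing stands above the disc but the handle. It goes round with the crank.
- crank_axis (a point): point on the crank's vertical axis at the handle centre's height (84 mm above the table). The crank is on the grey holder, a fixed base plate 150 x 330 x 10 mm. Axes: the holder's (z up, y from the trays towards the crank); the trays' centre is 200 mm from here along -y, with the orange tongue and its blue guide, 60 mm high, between.
- crank (a joint): crank angle in rad, 0 at the start, growing counter-clockwise seen from above; a full turn is 6.28, a stop comes at 6.45. It stays where it is left; about 2 N at the handle turns it. It draws the orange tongue 50 mm back (8 mm per rad): at the start the tongue covers 20 mm of the blue tray's rim on the crank side and holds it down.
- tab (a point): centre of the yellow upright tab outside one corner of the blue top tray: a plate 10 mm thick, 24 mm long (along the tray's diagonal) and 30 mm tall, starting 55 mm above the table. Pinch it across its 10 mm; the space below and beside it is free down to the base plate, 45 mm below this point. Axes: the tray's.
- tray_center (a point): centre of the blue top tray, half-way up: rigid, 100 x 80 mm, 25 mm deep, with a flat 3 mm rim round its top of 120 (x) x 100 (y) mm; 60 to 130 g. The tab's centre is at (-72.3, -60.2, +24.5) mm from here in the tray's axes (z up). It sits inside the white tray with 4 mm of play all round, its rim on the white tray's edge.
- far_corner (a point): underside of the blue tray's rim at the corner diagonally opposite the tab, at (60, 50, 9.5) mm from tray_center in the tray's axes, 156 mm from the tray's tab corner; 40 mm above the table at the start. It is the point to pivot the tray about when peeling.
- lower_center (a point): centre of the white lower tray, half-way up: 116 x 96 mm outside, 30 mm tall, 4 mm walls, 0.85 kg, loose between low steel rails on the holder. Inside, half-way along each side, a tacky sprung yellow pad drags on the blue tray's wall (3 to 9 N in all four) until that has risen 12 mm there.
- mat_red: red square mat, 140 x 140 mm, 4 mm thick, fixed on the table; origin at the centre of its underside.
- mat_grey: grey mat of the same size as the red one; not the place wanted. Red and grey may be swapped.
- bottle_mid (a point): clear bottle with a white cap, 48 mm diameter, 140 mm tall, point half-way up; a bystander.
- jar_mid (a point): small brown jar with a black cap, 56 mm diameter, 50 mm tall, point half-way up; a bystander.
- brush: brush 160 mm long lying on the table beyond the trays; a bystander.
Things that resemble listed ones, but are neither listed nor needed, are in the scene too. Of the things like the part that bears tab, leave any that is black or turquoise; of the rest the larger one is meant.

How it is judged:
On the way, in this order (a step that is already met when the one before it is completed fails the run):
1. the crank has made its full turn and the tongue is off, the tray still seated (value of joint crank above 6.1 rad and height (world z) of tab below 0.065 m), for 0.1 s.
2. the tab corner is raised by 22 mm or more while the opposite corner is still down (within 9 mm) (height (world z) of tab above 0.077 m and height (world z) of far_corner below 0.049 m and value of joint crank above 6 rad and contact force between the fingers and top_tray above 0.5 N), for 0.1 s.
At the end, for the whole second after the job is handed in: The crank is a full turn on (over 6.0 rad), the blue tray is gripped by the fingers and still (under 3 cm/s), its centre within 60 mm of the red mat's centre and over 10 cm up, tab and opposite corner over 7 cm up, carried by nothing else; the white tray sits within 12 mm of where it started, level (value of joint crank above 6 rad and horizontal distance between tray_center and mat_red below 0.06 m and height (world z) of tray_center above 0.1 m and height (world z) of each of far_corner, tab above 0.07 m and contact force between the fingers and top_tray above 1 N and linear speed of top_tray below 0.03 m/s and contact force between top_tray and lower_tray below 0.1 N and distance of lower_center from where it was at the start of the episode below 0.012 m and angle between lower_center's own z axis and vertical below 0.06 rad); the arm keeps its last pose, push and grip.
It fails at once if the white tray is pulled out of its holder (distance of lower_center from where it was at the start of the episode above 0.02 m).
It fails at once if the bottle is disturbed (distance of bottle_mid from where it was at the start of the episode above 0.03 m).
It fails at once if the jar is disturbed (distance of jar_mid from where it was at the start of the episode above 0.03 m).
It fails at once if the brush is disturbed (distance of brush from where it was at the start of the episode above 0.04 m).
It also fails if it takes over 67 s, if anything falls off the work surface, if the arm or the gripper's body presses on something with over 40 N, if the wrist force passes 120 N, or if a joint passes its speed limit or range.

## Working session

There is one attempt and no reset: what is moved stays moved. The work goes in short steps, Python scripts to look and compute and a tool call to move; the robot and the scene stay as the last step left them, time stands still between calls to the robot, and variables do not carry over. Pictures are saved under pics/ and viewed, at most 10 in all, crops included, and the job is handed in when it is done.

Besides the shell and the picture viewer there is one more tool, called after "Emit:" as name([rows], argument=value, ...), one row to a line, values as JSON. move_arm: Moves the arm, as the interface text tells. Its arguments: {"type":"object","properties":{"motion":{"type":"array"},"gripper":{"type":"number"}},"required":["motion"]}

```bash
mkdir -p pics; python3 - <<'E'
from workcell import bot
import cv2, numpy as np
for c in ("scene","top"):
    im=bot.camera(c); cv2.imwrite(f"pics/{c}0.png",im)
    m=bot.camera_model(c); print(c,np.round(m["K"],1).tolist(),np.round(m["world_from_camera"],3).tolist())
    for n in ("crank_handle","crank_axis","tab","tray_center","lower_center","mat_red","mat_grey","bottle_mid","jar_mid","brush"):
        print(n,[(round(d["score"],2),np.round(d["centre"]).tolist(),int(d["mask"].sum())) for d in bot.cut_out(c,n)[:4]])
o=bot.get_obs();print({k:np.round(v,3).tolist() for k,v in o.items()})
E
```

```text
scene [[410.2, 0.0, 276.1], [0.0, 410.2, 214.1], [0.0, 0.0, 1.0]] [[-0.186, 0.588, -0.787, 1.341], [0.982, 0.119, -0.144, 0.185], [0.009, -0.8, -0.6, 0.704], [0.0, 0.0, 0.0, 1.0]]
crank_handle [(0.86, [249.0, 326.0], 1065)]
crank_axis [(0.85, [255.0, 304.0], 4660)]
tab [(0.83, [234.0, 249.0], 1163), (0.77, [191.0, 231.0], 496), (0.68, [198.0, 372.0], 986), (0.66, [200.0, 286.0], 405)]
tray_center [(0.82, [202.0, 375.0], 975), (0.74, [190.0, 228.0], 443), (0.61, [202.0, 285.0], 436)]
lower_center [(0.56, [250.0, 246.0], 261)]
mat_red [(0.9, [255.0, 131.0], 2179), (0.53, [229.0, 250.0], 1222)]
mat_grey [(0.84, [209.0, 170.0], 1435)]
bottle_mid [(0.95, [282.0, 428.0], 1125)]
jar_mid [(0.62, [305.0, 240.0], 711)]
brush [(0.59, [296.0, 167.0], 1020)]
top [[444.7, 0.0, 270.6], [0.0, 444.7, 207.8], [0.0, 0.0, 1.0]] [[0.007, -0.996, 0.086, 0.439], [-1.0, -0.005, 0.025, 0.019], [-0.025, -0.086, -0.996, 1.182], [0.0, 0.0, 0.0, 1.0]]
crank_handle [(0.71, [181.0, 220.0], 1191)]
crank_axis [(0.76, [192.0, 249.0], 5044), (0.43, [166.0, 406.0], 2753), (0.32, [181.0, 224.0], 1234)]
tab [(0.97, [286.
[... 170 characters left out ...]
 1825), (0.72, [273.0, 275.0], 830), (0.72, [294.0, 177.0], 1787)]
lower_center []
mat_red [(0.83, [164.0, 404.0], 2719)]
mat_grey [(0.65, [239.0, 399.0], 2789), (0.28, [166.0, 407.0], 2788)]
bottle_mid [(0.89, [154.0, 138.0], 535)]
jar_mid [(0.75, [118.0, 284.0], 397)]
brush [(0.87, [117.0, 351.0], 692), (0.26, [201.0, 302.0], 1741)]
{'clock': 1.1, 'joint_pos': [1.242, 0.241, 0.005, 1.335, 0.0, 1.571], 'joint_vel': [-0.0, 0.001, 0.002, 0.001, -0.001, 0.0], 'tau': [0.002, -37.222, 25.27, 0.001, -0.0, -0.0], 'eef_pos': [0.161, 0.473, 0.231], 'tool_rot': [0.164, 0.987, 0.0, -0.0], 'ft_force': [-0.972, -0.192, -0.341], 'ft_torque': [0.017, 0.005, 0.008], 'grasp_force': 0.0, 'grip_width': 0.085}
```

View pics/top0.png

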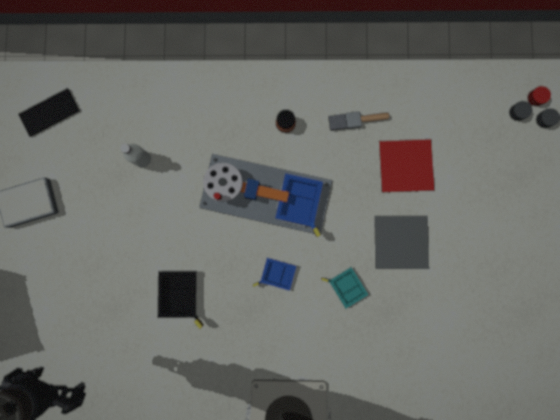

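View pics/scene0.png

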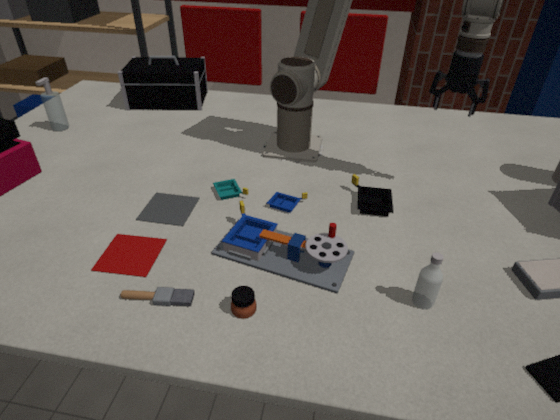

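The top view shows four tab-bearing trays: black (178,294), turquoise (349,286), small blue (279,272) and large blue (300,200) in the holder with the tongue. The large blue one is meant because it is neither black nor turquoise and is the larger of the two blues; its yellow tab is at (317,231). The red handle is near (218,196) on the disc, and the red mat is at (407,165).

```bash
cat > h.py <<'E'
from workcell import bot
import cv2, numpy as np
M={c:bot.camera_model(c) for c in ("scene","top")}
def ray(c,p):  # p=(col,row)
    m=M[c];T=np.array(m["world_from_camera"]);d=np.linalg.inv(m["K"])@[p[0],p[1],1.]
    return T[:3,3],T[:3,:3]@d
def onz(c,p,z):
    o,d=ray(c,p);return o+d*(z-o[2])/d[2]
def tri(ps,pt):
    A=[];b=[]
    (o1,d1),(o2,d2)=ray("scene",ps),ray("top",pt)
    s=np.linalg.lstsq(np.c_[d1,-d2],o2-o1,rcond=None)[0]
    a,b=o1+s[0]*d1,o2+s[1]*d2
    return (a+b)/2,np.linalg.norm(a-b)
def proj(c,P):
    m=M[c];q=np.linalg.inv(m["world_from_camera"])@np.r_[P,1];q=m["K"]@q[:3];return q[:2]/q[2]
def blob(im,lo,hi,box,red=False):
    x0,x1,y0,y1=box;h=cv2.cvtColor(im,cv2.COLOR_BGR2HSV);k=cv2.inRange(h,lo,hi)
    if red:k|=cv2.inRange(h,(172,lo[1],lo[2]),(180,255,255))
    g=np.zeros_like(k);g[y0:y1,x0:x1]=k[y0:y1,x0:x1]
    n,l,s,c=cv2.connectedComponentsWithStats(g)
    i=1+np.argmax(s[1:,4]);return c[i],s[i].tolist(),l==i
E
python3 - <<'E'
from h import *
s=cv2.imread("pics/scene0.png");t=cv2.imread("pics/top0.png")
Y=((20,110,80),(34,255,255));R=((0,120,70),(6,255,255))
a=blob(s,*Y,(230,255,195,225));b=blob(t,*Y,(300,335,215,245));print("tab",a[:2],b[:2],tri(a[0],b[0]))
a=blob(s,*R,(315,350,215,250),True);b=blob(t,*R,(205,235,180,210),True);print("handle",a[:2],b[:2],tri(a[0],b[0]))
a=blob(s,*R,(80,175,225,285),True);b=blob(t,*R,(370,440,130,200),True);print("mat",a[:2],b[:2],tri(a[0],b[0]),onz("top",b[0],.004))
# blue tray
B=((100,120,40),(125,255,255))
b=blob(t,*B,(270,335,165,235));r=cv2.minAreaRect(np.argwhere(b[2])[:,::-1].astype(np.float32))
print("tray",b[:2],r,[np.round(onz("top",p,.043),4).tolist() for p in cv2.boxPoints(r)])
g=cv2.cvtColor(t,cv2.COLOR_BGR2HSV); 
print("px holder",g[170,258],g[215,250],g[250,250])
c1=cv2.resize(t[145:245,190:345],None,fx=5,fy=5,interpolation=cv2.INTER_CUBIC)
cv2.imwrite("pics/crop_t.png",c1)
c2=cv2.resize(s[185:290,205:360],None,fx=5,fy=5,interpolation=cv2.INTER_CUBIC)
cv2.imwrite("pics/crop_s.png",c2)
E
```

```text
tab (array([241.61538462, 206.46153846]), [240, 201, 4, 12, 39]) (array([316.4137931 , 231.65517241]), [314, 228, 6, 8, 29]) (array([ 0.47593238, -0.06818943,  0.05691354]), np.float64(0.0003639121674712997))
handle (array([332.72131148, 229.06557377]), [330, 223, 6, 15, 61]) (array([216.96296296, 195.59259259]), [214, 193, 7, 6, 27]) (array([0.56280195, 0.18061579, 0.08719374]), np.float64(0.0005490574906712119))
mat (array([129.64009662, 255.0589372 ]), [92, 234, 74, 43, 2070]) (array([406.235317  , 165.41501361]), [380, 140, 54, 52, 2571]) (array([ 0.65668321, -0.31338115, -0.0016528 ]), np.float64(0.0013445453738146818)) [ 0.65538242 -0.31113796  0.004     ]
tray (array([300.0060423 , 200.11117825]), [276, 174, 47, 54, 1655]) ((299.37646484375, 200.30589294433594), (39.69827651977539, 46.640052795410156), 12.52880859375) [[0.5088, 0.0366, 0.043], [0.6268, 0.0112, 0.043], [0.6047, -0.0886, 0.043], [0.4873, -0.0625, 0.043]]
px holder [99 27 93] [102  27  95] [ 36  10 130]
```

View pics/crop_t.png

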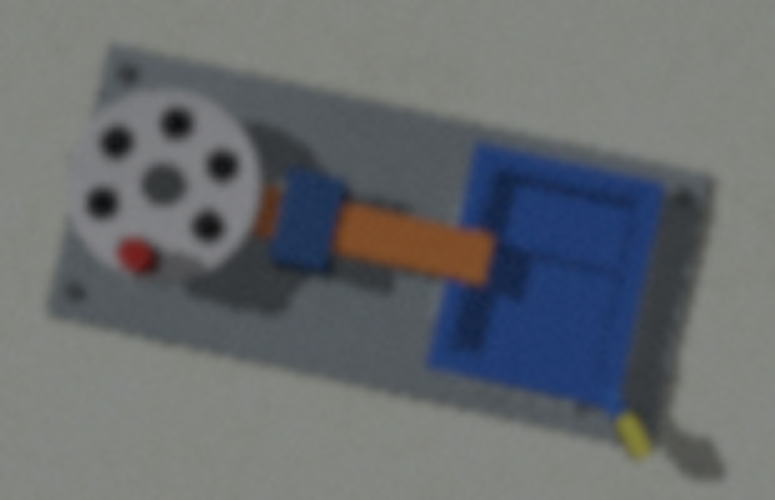

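View pics/crop_s.png

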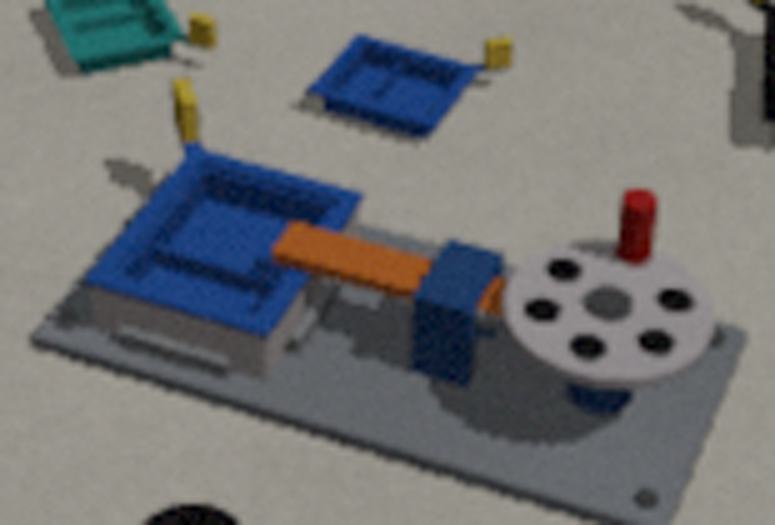

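Both crops show the large blue tray in the holder, with its yellow tab at the lower-right corner (full image 317,232) and the orange tongue over its crank-side rim. The red handle is at (217,196) on the disc, centred near (222,182). I'll refine the layout next.

```bash
python3 - <<'E'
from h import *
from scipy.optimize import least_squares
s=cv2.imread("pics/scene0.png");t=cv2.imread("pics/top0.png")
# disc: bright low-saturation
out={}
for c,im,box in(("top",t,(195,245,155,208)),("scene",s,(300,355,230,268))):
    b=blob(im,(0,0,140),(180,60,255),box);h=cv2.convexHull(np.argwhere(b[2])[:,::-1].astype(np.float32))
    e=cv2.minAreaRect(h) if c=="x" else cv2.fitEllipse(h);print(c,b[1],e);out[c]=onz(c,e[0],.066);print(out[c])
print("axis tri",tri(onz and cv2.fitEllipse(cv2.convexHull(np.argwhere(blob(s,(0,0,140),(180,60,255),(300,355,230,268))[2])[:,::-1].astype(np.float32)))[0],cv2.fitEllipse(cv2.convexHull(np.argwhere(blob(t,(0,0,140),(180,60,255),(195,245,155,208))[2])[:,::-1].astype(np.float32)))[0]))
print("bottle",onz("top",(138,154),.08)," jar",onz("top",(285,119),.05))
E
```

```text
Traceback (most recent call last):
  File "h.py", line 22, in blob
    i=1+np.argmax(s[1:,4]);return c[i],s[i].tolist(),l==i
        ~~~~~~~~~^^^^^^^^^
ValueError: attempt to get argmax of an empty sequence
```

Emit:
move_arm([
  {"x":-47.5,"y":-14.6,"z":8},
  {"x":-47.5,"y":-14.6,"z":8},
  {"x":-47.5,"y":-14.6,"z":8},
  {"x":-47.5,"y":-14.6,"z":8},
  {"x":-47.5,"y":-14.6,"z":8},
  {"x":-47.5,"y":-14.6,"z":8},
  {"x":-47.5,"y":-14.6,"z":8},
  {"x":-47.5,"y":-14.6,"z":8},
  {"x":-47.5,"y":-14.6,"z":8},
  {"x":-47.5,"y":-14.6,"z":8},
], gripper=1)

```text
invalid input at $.motion[0]: expected keys x, y, z, yaw
```

```bash
python3 - <<'E'
from h import *
print(onz("top",(222.8,181.8),.066),onz("scene",(326.4,247.3),.066),tri((326.4,247.3),(222.8,181.8)))
print("handle@84",onz("top",(217,195.6),.095),onz("scene",(332.7,229.1),.084))
print("bottle",onz("top",(138,154),.08)," jar",onz("top",(285,119),.05))
E
```

```text
[0.60052282 0.16922906 0.066     ] [0.60723918 0.17149731 0.066     ] (array([0.60123103, 0.17067669, 0.06061831]), np.float64(0.0014439418464849095))
handle@84 [0.56192359 0.17909772 0.095     ] [0.55883869 0.18082677 0.084     ]
bottle [0.66867275 0.38390804 0.08      ]  jar [0.76802179 0.01209528 0.05      ]
```

Emit:
move_arm([
  {"x":-47.5,"y":-14.6,"z":8,"yaw":0},
  {"x":-47.5,"y":-14.6,"z":8,"yaw":0},
  {"x":-47.5,"y":-14.6,"z":8,"yaw":0},
  {"x":-47.5,"y":-14.6,"z":8,"yaw":0},
  {"x":-47.5,"y":-14.6,"z":8,"yaw":0},
  {"x":-47.5,"y":-14.6,"z":8,"yaw":0},
  {"x":-47.5,"y":-14.6,"z":8,"yaw":0},
  {"x":-47.5,"y":-14.6,"z":8,"yaw":0},
  {"x":-47.5,"y":-14.6,"z":8,"yaw":0},
  {"x":-47.5,"y":-14.6,"z":8,"yaw":0},
], gripper=1)

```text
clock: 2.35
eef_pos: [0.5636, 0.1813, 0.1508]
tool_rot: [0.164, 0.986, -0.0, -0.001]
ft_force: [-0.7, 0.2, 0.5]
grip_width: 0.0853
grasp_force: 0.0
```

Emit:
move_arm([
  {"x":0.1,"y":-0.15,"z":4,"yaw":0},
  {"x":0.1,"y":-0.15,"z":6,"yaw":0},
  {"x":0.1,"y":-0.15,"z":7.7,"yaw":0},
  {"x":0.1,"y":-0.15,"z":7.7,"yaw":0},
])

```text
clock: 2.85
eef_pos: [0.5602, 0.1816, 0.0735]
tool_rot: [0.162, 0.987, -0.001, -0.001]
ft_force: [-0.3, 0.3, 0.5]
grip_width: 0.0855
grasp_force: 0.0
```

Emit:
move_arm([
  {"x":0,"y":0,"z":0,"yaw":0},
  {"x":0,"y":0,"z":0,"yaw":0},
  {"x":0,"y":0,"z":0,"yaw":0},
  {"x":0,"y":0,"z":0,"yaw":0},
  {"x":0,"y":0,"z":0,"yaw":0},
  {"x":0,"y":0,"z":0,"yaw":0},
  {"x":0,"y":0,"z":0,"yaw":0},
  {"x":0,"y":0,"z":0,"yaw":0},
], gripper=-1)

```text
clock: 3.85
eef_pos: [0.5625, 0.18, 0.075]
tool_rot: [0.164, 0.986, -0.0, 0.0]
ft_force: [-2.4, -1.9, 5.4]
grip_width: 0.016
grasp_force: 58.5
```

```bash
python3 - <<'E'
from h import *
im=bot.camera("scene");cv2.imwrite("pics/s1.png",cv2.resize(im[150:300,200:400],None,fx=4,fy=4,interpolation=cv2.INTER_CUBIC))
o=bot.get_obs();print({k:np.round(v,4).tolist() for k,v in o.items()})
E
```

```text
{'clock': 3.9, 'joint_pos': [0.3101, 0.5244, 0.0038, 1.0498, -0.0008, 0.6394], 'joint_vel': [0.0011, -0.0005, 0.0, -0.0016, -0.001, 0.0012], 'tau': [0.9591, -44.8829, 22.2377, -1.0029, 0.4879, 0.0022], 'eef_pos': [0.5626, 0.18, 0.0751], 'tool_rot': [0.1639, 0.9865, -0.0003, 0.0003], 'ft_force': [-2.3159, -3.1174, 5.7207], 'ft_torque': [-0.5325, 0.3639, -0.0021], 'grasp_force': 58.534, 'grip_width': 0.0159}
```

View pics/s1.png

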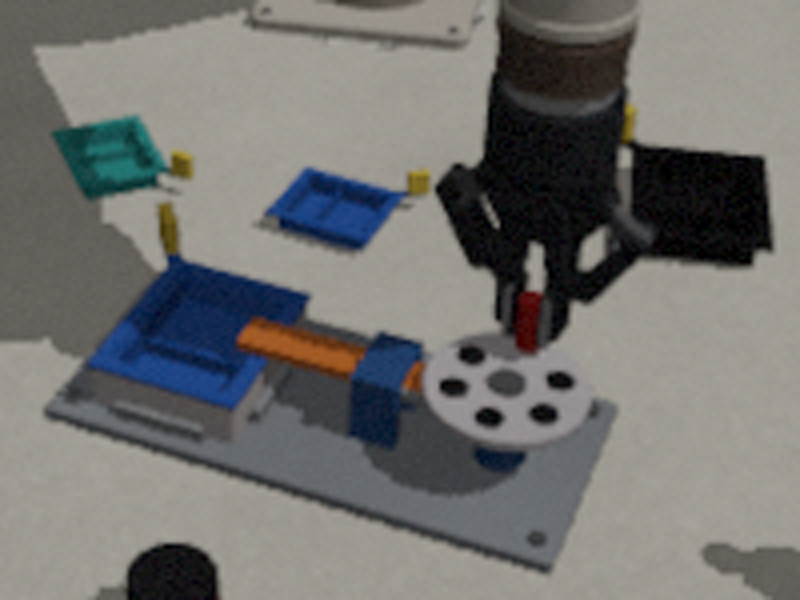

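The gripper closed on the red handle (crop 530,320), with the disc free below it.

```bash
python3 - <<'E'
import numpy as np
for f in range(9,370,9):
    a=np.radians(4.3+f);b=np.radians(4.3);print(f,round(4*(np.cos(a)-np.cos(b)),2),round(-4*(np.sin(a)-np.sin(b)),2))
E
```

```text
9 -0.1 -0.62
18 -0.29 -1.22
27 -0.57 -1.78
36 -0.94 -2.29
45 -1.38 -2.73
54 -1.89 -3.1
63 -2.45 -3.39
72 -3.04 -3.59
81 -3.66 -3.69
90 -4.29 -3.69
99 -4.91 -3.59
108 -5.51 -3.4
117 -6.07 -3.12
126 -6.58 -2.75
135 -7.02 -2.31
144 -7.39 -1.8
153 -7.68 -1.24
162 -7.87 -0.65
171 -7.98 -0.03
180 -7.98 0.6
189 -7.88 1.22
198 -7.69 1.82
207 -7.41 2.38
216 -7.04 2.89
225 -6.6 3.33
234 -6.09 3.7
243 -5.53 3.99
252 -4.94 4.19
261 -4.32 4.29
270 -3.69 4.29
279 -3.07 4.19
288 -2.47 4.0
297 -1.91 3.72
306 -1.4 3.35
315 -0.96 2.91
324 -0.59 2.4
333 -0.3 1.84
342 -0.1 1.25
351 -0.0 0.63
360 0.0 -0.0
369 -0.1 -0.62
```

Emit:
move_arm([
  {"x":-0.1,"y":-0.62,"z":0,"yaw":0},
  {"x":-0.29,"y":-1.22,"z":0,"yaw":0},
  {"x":-0.57,"y":-1.78,"z":0,"yaw":0},
  {"x":-0.94,"y":-2.29,"z":0,"yaw":0},
  {"x":-1.38,"y":-2.73,"z":0,"yaw":0},
])

```text
clock: 4.53
eef_pos: [0.5669, 0.1504, 0.075]
tool_rot: [0.164, 0.987, 0.001, 0.0]
ft_force: [-0.9, 1.9, 4.4]
grip_width: 0.0162
grasp_force: 58.5
```

Emit:
move_arm([
  {"x":-0.51,"y":-0.37,"z":0,"yaw":0},
  {"x":-1.07,"y":-0.66,"z":0,"yaw":0},
  {"x":-1.66,"y":-0.86,"z":0,"yaw":0},
  {"x":-2.28,"y":-0.96,"z":0,"yaw":0},
  {"x":-2.91,"y":-0.96,"z":0,"yaw":0},
  {"x":-3.53,"y":-0.86,"z":0,"yaw":0},
  {"x":-4.13,"y":-0.67,"z":0,"yaw":0},
  {"x":-4.69,"y":-0.39,"z":0,"yaw":0},
  {"x":-5.2,"y":-0.02,"z":0,"yaw":0},
  {"x":-5.64,"y":0.42,"z":0,"yaw":0},
  {"x":-6.01,"y":0.93,"z":0,"yaw":0},
  {"x":-6.3,"y":1.49,"z":0,"yaw":0},
  {"x":-6.49,"y":2.08,"z":0,"yaw":0},
  {"x":-6.6,"y":2.7,"z":0,"yaw":0},
  {"x":-6.6,"y":3.33,"z":0,"yaw":0},
])

```text
clock: 6.4
eef_pos: [0.64, 0.1599, 0.0751]
tool_rot: [0.164, 0.986, -0.0, 0.0]
ft_force: [-4.0, -0.4, 6.3]
grip_width: 0.0161
grasp_force: 58.6
```

Emit:
move_arm([
  {"x":0.1,"y":0.62,"z":0,"yaw":0},
  {"x":0.29,"y":1.22,"z":0,"yaw":0},
  {"x":0.57,"y":1.78,"z":0,"yaw":0},
  {"x":0.94,"y":2.29,"z":0,"yaw":0},
  {"x":1.38,"y":2.73,"z":0,"yaw":0},
  {"x":1.89,"y":3.1,"z":0,"yaw":0},
  {"x":2.45,"y":3.39,"z":0,"yaw":0},
  {"x":3.04,"y":3.59,"z":0,"yaw":0},
  {"x":3.66,"y":3.69,"z":0,"yaw":0},
  {"x":4.29,"y":3.69,"z":0,"yaw":0},
  {"x":4.91,"y":3.59,"z":0,"yaw":0},
  {"x":5.51,"y":3.4,"z":0,"yaw":0},
  {"x":6.07,"y":3.12,"z":0,"yaw":0},
  {"x":6.58,"y":2.75,"z":0,"yaw":0},
  {"x":7.02,"y":2.31,"z":0,"yaw":0},
  {"x":7.39,"y":1.8,"z":0,"yaw":0},
  {"x":7.68,"y":1.24,"z":0,"yaw":0},
  {"x":7.88,"y":0.65,"z":0,"yaw":0},
  {"x":7.98,"y":0.03,"z":0,"yaw":0},
  {"x":7.98,"y":-0.6,"z":0,"yaw":0},
])

```text
clock: 8.9
eef_pos: [0.5629, 0.1815, 0.0751]
tool_rot: [0.163, 0.987, 0.001, 0.001]
ft_force: [0.5, 1.9, 5.7]
grip_width: 0.0158
grasp_force: 58.6
```

Emit:
move_arm([
  {"x":-0.03,"y":-0.2,"z":0,"yaw":0},
  {"x":-0.03,"y":-0.2,"z":0,"yaw":0},
  {"x":-0.03,"y":-0.2,"z":0,"yaw":0},
])

```text
clock: 9.28
eef_pos: [0.5623, 0.179, 0.075]
tool_rot: [0.164, 0.987, 0.001, 0.0]
ft_force: [0.5, 0.0, 6.8]
grip_width: 0.0161
grasp_force: 58.7
```

```bash
python3 - <<'E'
from h import *
im=bot.camera("scene");t=bot.camera("top")
a=cv2.resize(im[150:300,200:360],None,fx=2.5,fy=2.5,interpolation=cv2.INTER_CUBIC);b=cv2.resize(t[130:280,190:350],None,fx=2.5,fy=2.5,interpolation=cv2.INTER_CUBIC)
cv2.imwrite("pics/s2.png",np.hstack([a,b]))
E
```

```text
(no output)
```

View pics/s2.png

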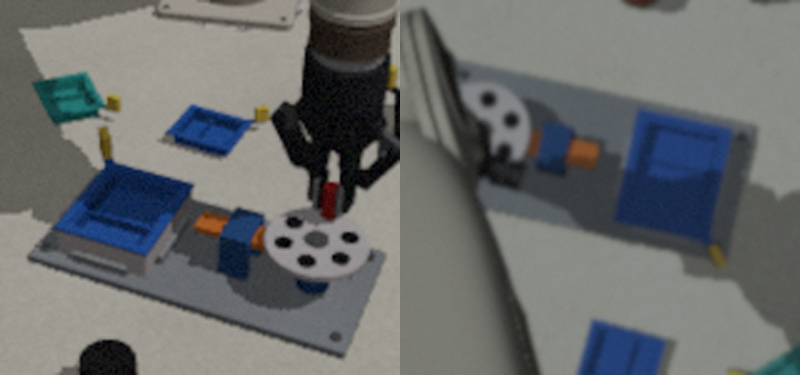

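The tongue has drawn back off the tray (left panel 205,225), and the tray is still seated.

Emit:
move_arm([
  {"x":0,"y":0,"z":0,"yaw":0},
  {"x":0,"y":0,"z":0,"yaw":0},
  {"x":0,"y":0,"z":0,"yaw":0},
  {"x":0,"y":0,"z":0,"yaw":0},
  {"x":0,"y":0,"z":-3,"yaw":0},
  {"x":0,"y":0,"z":-6,"yaw":0},
  {"x":0.2,"y":-6,"z":-7,"yaw":-10},
  {"x":0.2,"y":-12,"z":-7,"yaw":-20},
  {"x":0.2,"y":-18,"z":-7,"yaw":-30},
  {"x":0.2,"y":-24,"z":-7,"yaw":-40},
  {"x":0.2,"y":-26.3,"z":-7,"yaw":-46.3},
  {"x":0.2,"y":-26.3,"z":-7,"yaw":-46.3},
  {"x":0.2,"y":-26.3,"z":-7,"yaw":-46.3},
], gripper=1)

```text
clock: 11.0
eef_pos: [0.4756, -0.0693, 0.1444]
tool_rot: [-0.237, 0.972, 0.0, 0.0]
ft_force: [0.0, -0.0, 0.2]
grip_width: 0.086
grasp_force: 0.0
```

```bash
python3 - <<'E'
from h import *
s=bot.camera("scene");t=bot.camera("top")
a=cv2.resize(s[130:280,180:360],None,fx=2.2,fy=2.2,interpolation=cv2.INTER_CUBIC);b=cv2.resize(t[130:280,190:370],None,fx=2.2,fy=2.2,interpolation=cv2.INTER_CUBIC)
cv2.imwrite("pics/s3.png",np.hstack([a,b]))
o=bot.get_obs();print({k:np.round(v,4).tolist() for k,v in o.items() if k in("eef_pos","tool_rot","joint_pos","clock","grip_width")})
Y=((20,110,60),(34,255,255))
for c,im,bx in(("scene",s,(230,255,195,225)),("top",t,(300,335,215,245))):
    try:p=blob(im,*Y,bx);print(c,p[:2],onz(c,p[0],.055))
    except Exception as e:print(c,"none")
E
```

```text
{'clock': 11.1, 'joint_pos': [-0.1437, 0.2605, -0.2039, 1.1062, 0.0003, -0.6238], 'eef_pos': [0.4757, -0.0688, 0.1443], 'tool_rot': [-0.2378, 0.9713, 0.0001, 0.0001], 'grip_width': 0.0857}
scene (array([241.5, 206.5]), [240, 201, 4, 12, 42]) [ 0.47358834 -0.06901403  0.055     ]
top none
```

View pics/s3.png

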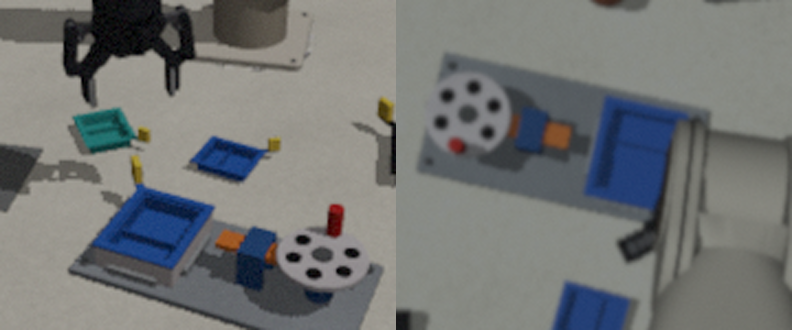

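The crank has been released with the handle upright (left panel 335,220). The gripper is above and behind the tab (left panel 137,170).

Emit:
move_arm([
  {"x":0.2,"y":0.1,"z":4,"yaw":0},
  {"x":0.2,"y":0.1,"z":7,"yaw":0},
  {"x":0.2,"y":0.1,"z":9,"yaw":0},
  {"x":0.2,"y":0.1,"z":10.7,"yaw":0},
  {"x":0.2,"y":0.1,"z":10.7,"yaw":0},
  {"x":0.2,"y":0.1,"z":10.7,"yaw":0},
])

```text
clock: 11.85
eef_pos: [0.4737, -0.0692, 0.0378]
tool_rot: [-0.238, 0.971, -0.0, 0.0]
ft_force: [0.7, -0.5, -0.3]
grip_width: 0.085
grasp_force: 0.0
```

```bash
python3 - <<'E'
from h import *
s=bot.camera("scene")
cv2.imwrite("pics/s4.png",cv2.resize(s[170:270,190:310],None,fx=5,fy=5,interpolation=cv2.INTER_CUBIC))
o=bot.get_obs();print({k:np.round(v,4).tolist() for k,v in o.items() if k in("eef_pos","ft_force","grip_width")})
E
```

```text
{'eef_pos': [0.4739, -0.0694, 0.0381], 'ft_force': [-0.439, 0.0681, -0.1317], 'grip_width': 0.0854}
```

View pics/s4.png

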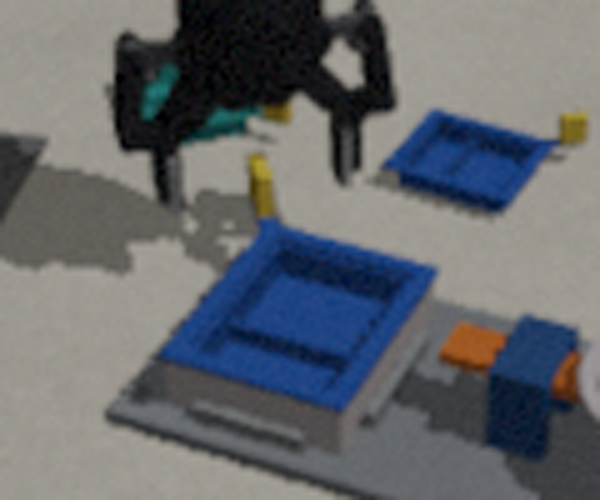

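The yellow tab (crop 262,185) sits midway between the open fingers (crop 170 and 345). Closing now.

Emit:
move_arm([
  {"x":0,"y":0,"z":0,"yaw":0},
  {"x":0,"y":0,"z":0,"yaw":0},
  {"x":0,"y":0,"z":0,"yaw":0},
  {"x":0,"y":0,"z":0,"yaw":0},
  {"x":0,"y":0,"z":0,"yaw":0},
  {"x":0,"y":0,"z":0,"yaw":0},
  {"x":0,"y":0,"z":0,"yaw":0},
  {"x":0,"y":0,"z":0,"yaw":0},
], gripper=-1)

```text
clock: 12.9
eef_pos: [0.4729, -0.0697, 0.0375]
tool_rot: [-0.237, 0.971, 0.0, -0.0]
ft_force: [-2.5, 0.3, 4.3]
grip_width: 0.0093
grasp_force: 58.7
```

Emit:
move_arm([
  {"x":-0.03,"y":0,"z":-0.3,"yaw":0},
  {"x":-0.06,"y":0,"z":-0.6,"yaw":0},
  {"x":-0.1,"y":0,"z":-0.9,"yaw":0},
  {"x":-0.15,"y":0,"z":-1.2,"yaw":0},
  {"x":-0.2,"y":0,"z":-1.5,"yaw":0},
  {"x":-0.25,"y":0,"z":-1.8,"yaw":0},
  {"x":-0.25,"y":0,"z":-1.8,"yaw":0},
])

```text
clock: 13.78
eef_pos: [0.4767, -0.0687, 0.0564]
tool_rot: [-0.237, 0.971, -0.0, 0.002]
ft_force: [-0.2, -0.5, -0.8]
grip_width: 0.0089
grasp_force: 58.9
```

```bash
python3 - <<'E'
from h import *
s=bot.camera("scene")
cv2.imwrite("pics/s5.png",cv2.resize(s[170:270,190:310],None,fx=5,fy=5,interpolation=cv2.INTER_CUBIC))
o=bot.get_obs();print({k:np.round(v,4).tolist() for k,v in o.items() if k in("eef_pos","ft_force","ft_torque","grip_width","tool_rot")})
E
```

```text
{'eef_pos': [0.4766, -0.0687, 0.0562], 'tool_rot': [-0.2373, 0.9714, -0.0004, 0.0015], 'ft_force': [-0.5852, -0.1028, -1.2578], 'ft_torque': [-0.0542, 0.0838, 0.0333], 'grip_width': 0.0089}
```

View pics/s5.png

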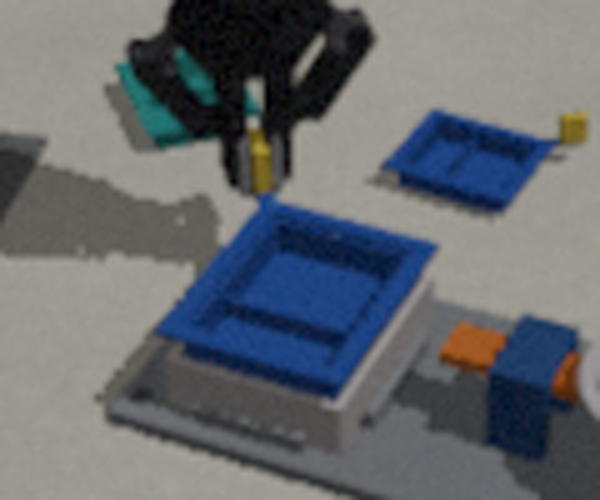

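The tray came up almost level: the rim's far corner also rose (crop 338,395 against 340,410). I'll quantify that before correcting.

```bash
python3 - <<'E'
from h import *
for z in (.043,.048,.053,.058): print(z,np.round(proj("scene",[.6263,.0100,z]),1))
B=((100,120,30),(125,255,255))
for f,off in(("pics/s4.png",0),("pics/s5.png",0)):
    im=cv2.imread(f);b=blob(im,*B,(140,450,190,420))
    ys,xs=np.where(b[2]);i=ys.argmax();print(f,(xs[ys==ys.max()].mean()+.5)/5-.5+190,(ys.max()+.5)/5-.5+170, b[1])
E
```

```text
0.043 [257.6 250.9]
0.048 [257.5 249.3]
0.053 [257.5 247.7]
0.058 [257.5 246.2]
pics/s4.png 257.2 251.6 [160, 219, 275, 192, 29929]
pics/s5.png 255.9 249.0 [157, 194, 279, 204, 32016]
```

Emit:
move_arm([
  {"x":0.1,"y":0,"z":0.6,"yaw":0},
  {"x":0.15,"y":0,"z":1.0,"yaw":0},
  {"x":0.2,"y":0,"z":1.4,"yaw":0},
  {"x":0.25,"y":0,"z":1.8,"yaw":0},
  {"x":0.25,"y":0,"z":1.8,"yaw":0},
  {"x":0.25,"y":0,"z":1.8,"yaw":0},
])

```text
clock: 14.58
eef_pos: [0.4736, -0.0698, 0.0379]
tool_rot: [-0.237, 0.971, -0.0, 0.001]
ft_force: [-2.5, -1.3, 5.3]
grip_width: 0.009
grasp_force: 61.2
```

The far corner had risen about 8 mm for 18 mm at the tab, because the grip is too stiff in rotation. I've lowered the tray and will try a lighter grip.

Emit:
move_arm([
  {"x":0,"y":0,"z":0,"yaw":0},
  {"x":0,"y":0,"z":0,"yaw":0},
  {"x":0,"y":0,"z":0,"yaw":0},
], gripper=-0.8)

```text
clock: 14.95
eef_pos: [0.4736, -0.0698, 0.0378]
tool_rot: [-0.237, 0.971, -0.0, 0.001]
ft_force: [-3.2, -1.2, 5.4]
grip_width: 0.009
grasp_force: 61.2
```

Emit:
move_arm([
  {"x":0,"y":0,"z":0,"yaw":0},
  {"x":0,"y":0,"z":0,"yaw":0},
], gripper=-0.78)

```text
clock: 15.2
eef_pos: [0.4733, -0.0698, 0.0375]
tool_rot: [-0.237, 0.971, -0.0, 0.0]
ft_force: [-1.9, -0.9, 4.1]
grip_width: 0.0097
grasp_force: 34.4
```

Emit:
move_arm([
  {"x":0,"y":0,"z":0,"yaw":0},
  {"x":0,"y":0,"z":0,"yaw":0},
], gripper=-0.76)

```text
clock: 15.45
eef_pos: [0.4729, -0.0697, 0.0369]
tool_rot: [-0.237, 0.971, 0.0, -0.0]
ft_force: [-0.2, -0.7, 0.2]
grip_width: 0.0104
grasp_force: 1.0
```

Emit:
move_arm([
  {"x":0,"y":0,"z":0,"yaw":0},
  {"x":0,"y":0,"z":0,"yaw":0},
  {"x":-0.02,"y":0,"z":-0.2,"yaw":0},
  {"x":-0.04,"y":0,"z":-0.4,"yaw":0},
  {"x":-0.06,"y":0,"z":-0.6,"yaw":0},
  {"x":-0.1,"y":0,"z":-0.9,"yaw":0},
  {"x":-0.15,"y":0,"z":-1.2,"yaw":0},
  {"x":-0.15,"y":0,"z":-1.2,"yaw":0},
], gripper=-0.769)

```text
clock: 16.45
eef_pos: [0.4746, -0.0689, 0.0496]
tool_rot: [-0.238, 0.971, 0.0, 0.0]
ft_force: [-0.5, 0.6, 0.0]
grip_width: 0.0101
grasp_force: 5.0
```

```bash
cat > far.py <<'E'
from h import *
s=bot.camera("scene");cv2.imwrite("pics/cur.png",s)
im=cv2.resize(s[170:270,190:310],None,fx=5,fy=5,interpolation=cv2.INTER_CUBIC)
b=blob(im,(100,120,30),(125,255,255),(100,450,100,420));ys,xs=np.where(b[2])
print("far px",(ys.max()+.5)/5-.5+170)
p=blob(s,(20,110,60),(34,255,255),(225,260,175,225));print("tab",p[:2])
o=bot.get_obs();print({k:np.round(v,4).tolist() for k,v in o.items() if k in("clock","eef_pos","ft_force","ft_torque","grip_width","grasp_force")})
E
python3 far.py
```

```text
far px 249.2
tab (array([241.94117647, 203.09803922]), [239, 197, 6, 13, 51])
{'clock': 16.5, 'eef_pos': [0.4746, -0.0689, 0.0495], 'ft_force': [0.1187, 0.3705, 0.5788], 'ft_torque': [0.2606, -0.0859, 0.0894], 'grasp_force': 5.0854, 'grip_width': 0.01}
```

```bash
python3 - <<'E'
from h import *
s4=cv2.imread("pics/s4.png");s5=cv2.imread("pics/s5.png");cur=cv2.resize(cv2.imread("pics/cur.png")[170:270,190:310],None,fx=5,fy=5,interpolation=cv2.INTER_CUBIC)
for nm,im in(("s4",s4),("s5",s5),("cur",cur)):
    hv=cv2.cvtColor(im,cv2.COLOR_BGR2HSV);
    for X in(250,320,336,350): print(nm,X,[(int(r),int(im[r,X-2:X+3,0].mean()),int(im[r,X-2:X+3,2].mean())) for r in range(365,430,5)])
E
```

```text
s4 250 [(365, 131, 24), (370, 131, 25), (375, 131, 30), (380, 112, 21), (385, 77, 40), (390, 70, 72), (395, 76, 81), (400, 75, 79), (405, 75, 80), (410, 78, 82), (415, 94, 94), (420, 109, 108), (425, 86, 85)]
s4 320 [(365, 84, 16), (370, 122, 25), (375, 133, 28), (380, 130, 26), (385, 128, 29), (390, 127, 26), (395, 132, 24), (400, 123, 26), (405, 87, 44), (410, 72, 72), (415, 74, 79), (420, 77, 80), (425, 78, 80)]
s4 336 [(365, 64, 13), (370, 78, 16), (375, 97, 21), (380, 109, 24), (385, 117, 25), (390, 128, 26), (395, 134, 33), (400, 131, 27), (405, 117, 21), (410, 85, 43), (415, 70, 71), (420, 78, 83), (425, 79, 82)]
s4 350 [(365, 107, 26), (370, 124, 30), (375, 133, 32), (380, 133, 29), (385, 129, 20), (390, 126, 24), (395, 118, 38), (400, 106, 62), (405, 105, 94), (410, 105, 108), (415, 105, 111), (420, 104, 110), (425, 106, 111)]
s5 250 [(365, 60, 6), (370, 64, 11), (375, 74, 47), (380, 86, 85), (385, 83, 87), (390, 75, 78), (395, 76, 81), (400, 78, 81), (405, 77, 79), (410, 76, 79), (415, 78, 80), (420, 86, 84), (425, 80, 77)]
s5 320 [(365, 129, 31), (370, 133, 30), (375, 123,
[... 746 characters left out ...]
, 77), (415, 91, 90), (420, 111, 108), (425, 85, 83)]
cur 320 [(365, 129, 31), (370, 131, 31), (375, 126, 26), (380, 97, 16), (385, 69, 12), (390, 62, 11), (395, 71, 42), (400, 89, 88), (405, 93, 97), (410, 81, 83), (415, 75, 79), (420, 78, 82), (425, 78, 83)]
cur 336 [(365, 123, 27), (370, 129, 28), (375, 132, 29), (380, 126, 27), (385, 96, 12), (390, 78, 11), (395, 86, 39), (400, 120, 105), (405, 142, 147), (410, 109, 116), (415, 80, 84), (420, 77, 81), (425, 78, 85)]
cur 350 [(365, 130, 26), (370, 123, 24), (375, 116, 49), (380, 117, 85), (385, 128, 120), (390, 137, 142), (395, 134, 139), (400, 117, 121), (405, 107, 112), (410, 104, 110), (415, 103, 107), (420, 106, 109), (425, 106, 111)]
```

The rim edge at the far corner is about 14 mm up. The tacky pads kept that corner raised when I lowered the tab, so I'll release, press the far corner back down with shut fingers, and re-peel with a light grip.

Emit:
move_arm([
  {"x":0.05,"y":0,"z":0.4,"yaw":0},
  {"x":0.1,"y":0,"z":0.8,"yaw":0},
  {"x":0.15,"y":0,"z":1.2,"yaw":0},
  {"x":0.15,"y":0,"z":1.2,"yaw":0},
])

```text
clock: 17.0
eef_pos: [0.4725, -0.0698, 0.0367]
tool_rot: [-0.237, 0.971, 0.0, -0.001]
ft_force: [0.1, 0.6, -0.6]
grip_width: 0.01
grasp_force: 4.0
```

Emit:
move_arm([
  {"x":0,"y":0,"z":0,"yaw":0},
  {"x":0,"y":0,"z":0,"yaw":0},
  {"x":0,"y":0,"z":0,"yaw":0},
  {"x":0,"y":0,"z":-4,"yaw":0},
  {"x":0,"y":0,"z":-8,"yaw":0},
  {"x":0,"y":0,"z":-8,"yaw":0},
], gripper=0)

```text
clock: 17.75
eef_pos: [0.4759, -0.0701, 0.1207]
tool_rot: [-0.237, 0.971, -0.001, 0.004]
ft_force: [0.4, -0.1, 0.7]
grip_width: 0.0427
grasp_force: 0.0
```

Emit:
move_arm([
  {"x":-6,"y":0,"z":0,"yaw":0},
  {"x":-12,"y":0.1,"z":0,"yaw":0},
  {"x":-15.8,"y":0.1,"z":0,"yaw":0},
  {"x":-15.8,"y":0.1,"z":3,"yaw":0},
  {"x":-15.8,"y":0.1,"z":5,"yaw":0},
  {"x":-15.8,"y":0.1,"z":5,"yaw":0},
  {"x":-15.8,"y":0.1,"z":5,"yaw":0},
], gripper=-1)

```text
clock: 18.62
eef_pos: [0.6128, 0.004, 0.0674]
tool_rot: [-0.237, 0.971, -0.0, -0.0]
ft_force: [0.7, 0.6, 1.0]
grip_width: 0.0001
grasp_force: 0.0
```

```bash
python3 far.py
```

```text
far px 248.8Traceback (most recent call last):
  File "far.py", line 6, in <module>
    p=blob(s,(20,110,60),(34,255,255),(225,260,175,225));print("tab",p[:2])
  File "h.py", line 22, in blob
    i=1+np.argmax(s[1:,4]);return c[i],s[i].tolist(),l==i
        ~~~~~~~~~^^^^^^^^^
    return _wrapfunc(a, 'argmax', axis=axis, out=out, **kwds)
    return bound(*args, **kwds)
ValueError: attempt to get argmax of an empty sequence
```

Emit:
move_arm([
  {"x":0,"y":0,"z":0.8,"yaw":0},
  {"x":0,"y":0,"z":1.2,"yaw":0},
  {"x":0,"y":0,"z":1.6,"yaw":0},
  {"x":0,"y":0,"z":2.0,"yaw":0},
  {"x":0,"y":0,"z":2.2,"yaw":0},
  {"x":0,"y":0,"z":2.2,"yaw":0},
])

```text
clock: 19.42
eef_pos: [0.6127, 0.0042, 0.0456]
tool_rot: [-0.237, 0.971, 0.0, 0.0]
ft_force: [1.3, 2.0, 5.1]
grip_width: -0.0002
grasp_force: 2.7
```

Emit:
move_arm([
  {"x":0,"y":0,"z":0.3,"yaw":0},
  {"x":0,"y":0,"z":0.5,"yaw":0},
  {"x":0,"y":0,"z":0.5,"yaw":0},
])

```text
clock: 19.8
eef_pos: [0.6132, 0.0043, 0.0442]
tool_rot: [-0.238, 0.971, -0.0, 0.001]
ft_force: [-6.1, 1.7, 21.8]
grip_width: 0.0
grasp_force: 10.4
```

Emit:
move_arm([
  {"x":0,"y":0,"z":-4,"yaw":0},
  {"x":0,"y":0,"z":-8,"yaw":0},
  {"x":6,"y":0,"z":-10,"yaw":0},
  {"x":12,"y":-0.1,"z":-10,"yaw":0},
  {"x":15.8,"y":-0.1,"z":-10,"yaw":0},
  {"x":15.8,"y":-0.1,"z":-10,"yaw":0},
  {"x":15.8,"y":-0.1,"z":-10,"yaw":0},
], gripper=-1)

```text
clock: 20.68
eef_pos: [0.4729, -0.0699, 0.14]
tool_rot: [-0.237, 0.971, -0.0, -0.0]
ft_force: [0.1, 0.2, 0.7]
grip_width: -0.0001
grasp_force: 0.0
```

```bash
cat > far.py <<'E'
from h import *
s=bot.camera("scene");cv2.imwrite("pics/cur.png",s)
im=cv2.resize(s[170:270,190:310],None,fx=5,fy=5,interpolation=cv2.INTER_CUBIC)
print("rim edge rows (blue<100 crossing)",{X:next((r for r in range(350,430) if im[r-12:r-4,X-2:X+3,0].mean()>118 and im[r-12:r-4,X-2:X+3,2].mean()<45 and (im[r,X-2:X+3,0].mean()<103 or im[r,X-2:X+3,2].mean()>60)),None) for X in(250,320,336,350)},"seated",{250:382,320:403,336:408,350:400})
b=blob(im,(100,120,30),(125,255,255),(100,450,100,420));q=cv2.convexHull(np.argwhere(b[2])[:,::-1].astype(np.int32))
print("quad",cv2.approxPolyDP(q,12,True).reshape(-1,2).tolist())
try:p=blob(s,(20,110,60),(34,255,255),(225,260,170,225));print("tab",p[:2])
except Exception:print("no tab")
o=bot.get_obs();print({k:np.round(v,4).tolist() for k,v in o.items() if k in("clock","eef_pos","ft_force","ft_torque","grip_width","grasp_force")})
E
python3 far.py
```

```text
rim edge rows (blue<100 crossing) {250: 354, 320: 385, 336: 393, 350: 377} seated {250: 382, 320: 403, 336: 408, 350: 400}
quad [[434, 272], [332, 395], [185, 352], [160, 317], [264, 203]]
tab (array([243.08163265, 203.10204082]), [241, 197, 5, 13, 49])
{'clock': 20.725, 'eef_pos': [0.4734, -0.0697, 0.14], 'ft_force': [-0.21, 0.788, 0.5827], 'ft_torque': [-0.0202, -0.0869, 0.0172], 'grasp_force': 0.0, 'grip_width': -0.0}
```

```bash
python3 - <<'E'
from h import *
s=cv2.imread("pics/cur.png");t=bot.camera("top");cv2.imwrite("pics/curt.png",t)
a=cv2.resize(s[180:265,210:300],(0,0),fx=6,fy=6,interpolation=cv2.INTER_CUBIC)[:510];b=cv2.resize(t[165:250,265:310],(0,0),fx=6,fy=6,interpolation=cv2.INTER_CUBIC)
o=np.hstack([a,b])[:, :800];cv2.imwrite("pics/s6.png",o);print(o.shape)
E
```

```text
(510, 800, 3)
```

View pics/s6.png

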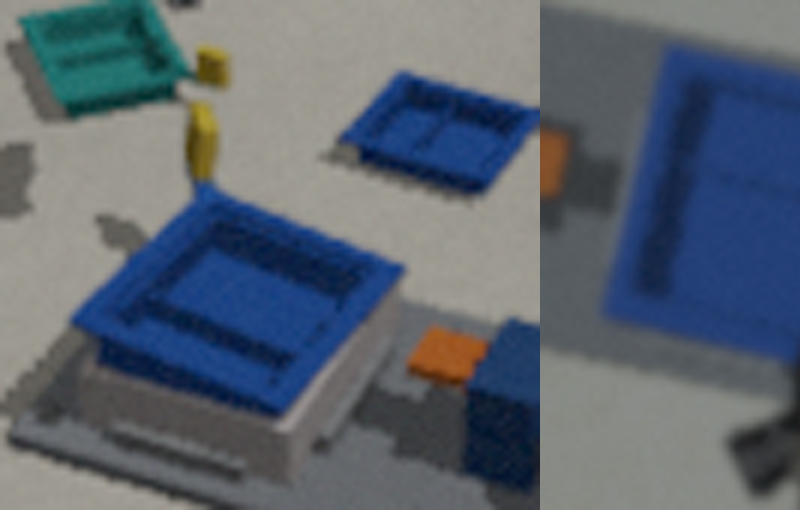

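```bash
cat > pose.py <<'E'
from h import *
from scipy.optimize import least_squares
from scipy.spatial.transform import Rotation as Ro
L=np.array([[-60,-50,12.5],[-60,50,12.5],[60,50,12.5],[60,-50,12.5]])/1e3
def fit(px):
    px=np.array(px,float)
    def P(v): return Ro.from_euler("z",-12.4,degrees=True)*Ro.from_rotvec([v[3],v[4],v[5]])
    f=lambda v:np.r_[(np.array([proj("scene",P(v).apply(l)+v[:3]) for l in L])-px).ravel(),(v[:2]-[.557,-.026])/.003,v[5]/.03]
    v=least_squares(f,[.557,-.026,.03,0,0,0]).x
    R=P(v);g=lambda l:np.round((R.apply(l)+v[:3])*1e3,1).tolist()
    print("ctr",np.round(v[:3]*1e3,1),"tab",g([-.0723,-.0602,.0245]),"far",g([.06,.05,.0095]),"left z",g([.06,-.05,.0095])[2],"right z",g([-.06,.05,.0095])[2],"res",np.abs(f(v)).max().round(2))
c=lambda q,k,x,y:[((u+.5)/k-.5+x,(w+.5)/k-.5+y) for u,w in q]
if __name__=="__main__":
    fit(c([(268,222),(437,270),(340,410),(160,358)],5,190,170))
    fit(c([(265,200),(437,245),(336,386),(160,330)],5,190,170))
    fit(c([(205,188),(405,268),(278,412),(75,320)],6,210,180))
E
python3 pose.py
```

```text
ctr [556.7 -25.6  27.5] tab [473.3, -69.0, 52.1] far [626.0, 10.3, 36.8] left z 36.5 right z 37.5 res 0.39
ctr [556.6 -26.   43.4] tab [472.9, -69.2, 67.7] far [625.9, 9.8, 53.0] left z 52.9 right z 52.8 res 1.01
ctr [556.7 -27.2  38.3] tab [470.5, -65.2, 62.3] far [626.1, 8.7, 47.8] left z 60.3 right z 35.0 res 1.27
```

The tray sits skewed in the white tray: in the left panel the left corner is high and the crank-side right corner is down, with the tab at (203,140) and about 10 mm up. I'll press it level with both open fingertips straddling it on the two y-side rims.

Emit:
move_arm([
  {"x":-3,"y":-0.5,"z":0,"yaw":10},
  {"x":-6,"y":-1,"z":0,"yaw":20},
  {"x":-9,"y":-1.5,"z":0,"yaw":30},
  {"x":-11.75,"y":-1.9,"z":0,"yaw":39.8},
  {"x":-11.75,"y":-1.9,"z":0,"yaw":39.8},
  {"x":-11.75,"y":-1.9,"z":0,"yaw":39.8},
], gripper=1)

```text
clock: 21.52
eef_pos: [0.5853, -0.0321, 0.1395]
tool_rot: [0.106, 0.994, -0.0, -0.001]
ft_force: [-0.2, 0.3, 0.5]
grip_width: 0.0856
grasp_force: 0.0
```

Emit:
move_arm([
  {"x":0,"y":0,"z":5,"yaw":0},
  {"x":0,"y":0,"z":7,"yaw":0},
  {"x":0,"y":0,"z":8.5,"yaw":0},
  {"x":0,"y":0,"z":9.4,"yaw":0},
  {"x":0,"y":0,"z":10.2,"yaw":0},
  {"x":0,"y":0,"z":10.7,"yaw":0},
  {"x":0,"y":0,"z":10.7,"yaw":0},
])

```text
clock: 22.4
eef_pos: [0.5889, -0.0334, 0.0442]
tool_rot: [0.107, 0.994, -0.001, 0.005]
ft_force: [-17.4, 0.8, 49.3]
grip_width: 0.0857
grasp_force: 24.7
```

Emit:
move_arm([
  {"x":0,"y":0,"z":-3,"yaw":0},
  {"x":0,"y":0,"z":-7,"yaw":0},
  {"x":0,"y":0,"z":-10,"yaw":0},
  {"x":5,"y":0,"z":-12,"yaw":0},
  {"x":10,"y":0,"z":-12,"yaw":0},
  {"x":12,"y":0,"z":-12,"yaw":0},
  {"x":12,"y":0,"z":-12,"yaw":0},
])

```text
clock: 23.28
eef_pos: [0.4681, -0.0065, 0.1544]
tool_rot: [0.107, 0.994, 0.0, 0.001]
ft_force: [0.2, -0.1, -0.6]
grip_width: 0.0853
grasp_force: 0.0
```

```bash
cat > quad.py <<'E'
# rim quad from the scene picture: bright blue (rim/floor) hull -> 4 sides by fitting
from pose import *
import sys
s=bot.camera("scene");cv2.imwrite("pics/cur.png",s)
im=cv2.resize(s[180:265,210:300],None,fx=6,fy=6,interpolation=cv2.INTER_CUBIC)
b=((im[...,0]>98)&(im[...,2]<60)&(im[...,0]>im[...,2]*2.2)).astype(np.uint8);b[:,410:]=0;b[:180]=0
b[:290,300:][:80,:]=b[:290,300:][:80,:]
n,l,st,_=cv2.connectedComponentsWithStats(b);i=1+np.argmax(st[1:,4]);h=cv2.convexHull(np.argwhere(l==i)[:,::-1].astype(np.int32))
for e in range(6,40,2):
    q=cv2.approxPolyDP(h,e,True).reshape(-1,2)
    if len(q)<=4:break
q=q.tolist();print(st[i].tolist(),q)
if len(q)==4:
    t=min(q,key=lambda p:p[1]);f=max(q,key=lambda p:p[1]);lf=min(q,key=lambda p:p[0]);r=max(q,key=lambda p:p[0])
    fit(c([t,r,f,lf],6,210,180))
try:p=blob(s,(20,110,60),(34,255,255),(225,260,170,225));print("tab px",np.round(p[0],1),p[1])
except Exception:print("no tab")
o=bot.get_obs();print({k:np.round(v,4).tolist() for k,v in o.items() if k in("clock","eef_pos","ft_force","grip_width","grasp_force")})
E
python3 quad.py
```

```text
[75, 185, 326, 227, 28191] [[400, 267], [286, 411], [75, 324], [197, 185]]
ctr [556.9 -27.7  38.6] tab [472.0, -67.8, 63.7] far [625.3, 10.3, 47.2] left z 61.0 right z 34.9 res 0.98
tab px [242.4 203.2] [240, 197, 6, 13, 50]
{'clock': 23.325, 'eef_pos': [0.4695, -0.0067, 0.1544], 'ft_force': [0.9343, -0.5616, 0.1457], 'grasp_force': 0.0, 'grip_width': 0.0854}
```

The 49 N press changed nothing: the left corner is about 24 mm up, so the tray's bottom there is resting on the white tray's edge. A firm pinch on the tab squares it up. I'll grip and lift slightly, then ease the grip so the far side sags onto the white tray, which is the peel attitude wanted.

Emit:
move_arm([
  {"x":-0.5,"y":-1.5,"z":0,"yaw":-10},
  {"x":-1,"y":-3,"z":0,"yaw":-20},
  {"x":-1.4,"y":-4.5,"z":0,"yaw":-30},
  {"x":-1.7,"y":-6,"z":0,"yaw":-39.8},
  {"x":-1.7,"y":-6,"z":0,"yaw":-39.8},
  {"x":-1.7,"y":-6,"z":4,"yaw":-39.8},
  {"x":-1.7,"y":-6,"z":8,"yaw":-39.8},
  {"x":-1.7,"y":-6,"z":10.6,"yaw":-39.8},
  {"x":-1.7,"y":-6,"z":10.6,"yaw":-39.8},
], gripper=1)

```text
clock: 24.45
eef_pos: [0.4713, -0.0684, 0.0455]
tool_rot: [-0.236, 0.972, 0.001, -0.002]
ft_force: [-0.1, 0.4, -0.9]
grip_width: 0.0854
grasp_force: 0.0
```

Emit:
move_arm([
  {"x":0,"y":0,"z":0,"yaw":0},
  {"x":0,"y":0,"z":0,"yaw":0},
  {"x":0,"y":0,"z":0,"yaw":0},
  {"x":0,"y":0,"z":0,"yaw":0},
  {"x":0,"y":0,"z":0,"yaw":0},
  {"x":0,"y":0,"z":0,"yaw":0},
  {"x":0,"y":0,"z":0,"yaw":0},
  {"x":0,"y":0,"z":0,"yaw":0},
], gripper=-1)

```text
clock: 25.45
eef_pos: [0.4728, -0.0689, 0.0473]
tool_rot: [-0.237, 0.971, 0.0, 0.0]
ft_force: [1.4, 1.7, 0.2]
grip_width: 0.0093
grasp_force: 60.4
```

```bash
python3 quad.py
```

```text
[72, 183, 331, 218, 28764] [[402, 242], [291, 399], [72, 338], [194, 184]]
ctr [556.7 -26.2  41.9] tab [473.2, -70.7, 64.0] far [624.9, 11.3, 53.3] left z 54.3 right z 48.5 res 0.7
tab px [242.  203.1] [240, 197, 5, 13, 49]
{'clock': 25.5, 'eef_pos': [0.4728, -0.0689, 0.0473], 'ft_force': [1.3271, 1.3776, -0.3794], 'grasp_force': 60.4158, 'grip_width': 0.009}
```

Emit:
move_arm([
  {"x":-0.1,"y":0,"z":-0.4,"yaw":0},
  {"x":-0.2,"y":0,"z":-0.8,"yaw":0},
  {"x":-0.3,"y":0,"z":-1.3,"yaw":0},
  {"x":-0.4,"y":0,"z":-1.8,"yaw":0},
  {"x":-0.4,"y":0,"z":-1.8,"yaw":0},
])

```text
clock: 26.12
eef_pos: [0.4767, -0.0673, 0.0659]
tool_rot: [-0.237, 0.971, -0.0, 0.001]
ft_force: [0.5, 0.4, -1.3]
grip_width: 0.0092
grasp_force: 60.2
```

```bash
python3 quad.py
```

```text
[69, 180, 336, 194, 28149] [[404, 213], [291, 373], [69, 309], [184, 180]]
ctr [557.1 -26.6  53.4] tab [473.2, -72.9, 69.6] far [624.1, 11.4, 69.7] left z 66.2 right z 59.5 res 1.3
tab px [242.  198.3] [240, 192, 5, 13, 48]
{'clock': 26.175, 'eef_pos': [0.4764, -0.0672, 0.0656], 'ft_force': [-1.6151, 0.9886, -1.0416], 'grasp_force': 60.2292, 'grip_width': 0.0092}
```

Emit:
move_arm([
  {"x":0,"y":0,"z":0,"yaw":0},
  {"x":0,"y":0,"z":0,"yaw":0},
], gripper=-0.772)

```text
clock: 26.42
eef_pos: [0.4759, -0.0671, 0.0651]
tool_rot: [-0.237, 0.971, 0.0, -0.0]
ft_force: [-0.1, 0.6, -0.3]
grip_width: 0.0095
grasp_force: 15.2
```

```bash
sed -i 's/s\[180:265/s[165:265/;s/b\[:180\]=0/b[:210]=0/;s/^b\[:290.*$//;s/6,210,180))$/6,210,165))/' quad.py; python3 quad.py
```

```text
[72, 244, 334, 219, 29291] [[405, 302], [295, 462], [72, 401], [195, 246]]
ctr [556.5 -25.1  57. ] tab [473.3, -69.9, 80.0] far [624.7, 12.6, 67.7] left z 68.7 right z 64.3 res 0.77
tab px [242.1 198.4] [240, 193, 5, 12, 47]
{'clock': 26.475, 'eef_pos': [0.476, -0.0672, 0.0651], 'ft_force': [0.732, -0.7912, -1.3476], 'grasp_force': 15.1546, 'grip_width': 0.0099}
```

Emit:
move_arm([
  {"x":0,"y":0,"z":0,"yaw":0},
  {"x":0,"y":0,"z":0,"yaw":0},
], gripper=-0.767)

```text
clock: 26.72
eef_pos: [0.4762, -0.0672, 0.0653]
tool_rot: [-0.237, 0.971, -0.0, 0.0]
ft_force: [0.0, -0.6, -0.6]
grip_width: 0.0095
grasp_force: 2.7
```

```bash
python3 quad.py
```

```text
[73, 245, 331, 258, 35992] [[403, 320], [286, 502], [73, 426], [195, 246]]
ctr [556.6 -26.5  47.2] tab [476.4, -68.4, 82.6] far [626.0, 10.5, 47.4] left z 56.3 right z 57.0 res 1.11
tab px [242.1 198.4] [240, 193, 5, 12, 48]
{'clock': 26.775, 'eef_pos': [0.4762, -0.0672, 0.0653], 'ft_force': [-0.3104, -0.5207, -1.0176], 'grasp_force': 2.6944, 'grip_width': 0.0102}
```

Emit:
move_arm([
  {"x":0,"y":0,"z":0,"yaw":0},
  {"x":0,"y":0,"z":0,"yaw":0},
  {"x":0,"y":0,"z":0,"yaw":0},
])

```text
clock: 27.15
eef_pos: [0.4762, -0.0672, 0.0653]
tool_rot: [-0.237, 0.971, -0.0, 0.0]
ft_force: [-0.5, 0.1, -0.5]
grip_width: 0.0105
grasp_force: 2.7
```

```bash
python3 quad.py
```

```text
[73, 245, 331, 258, 36113] [[403, 321], [287, 502], [73, 426], [193, 246]]
ctr [556.7 -26.6  47.1] tab [476.6, -68.8, 82.6] far [625.9, 10.7, 47.3] left z 56.7 right z 56.4 res 1.09
tab px [242.1 198.4] [240, 193, 5, 12, 48]
{'clock': 27.2, 'eef_pos': [0.4762, -0.0672, 0.0653], 'ft_force': [1.0499, 0.4168, 0.1949], 'grasp_force': 2.6935, 'grip_width': 0.0102}
```

Emit:
move_arm([
  {"x":0,"y":0,"z":0.2,"yaw":0},
  {"x":0,"y":0,"z":0.4,"yaw":0},
  {"x":0,"y":0,"z":0.4,"yaw":0},
  {"x":0,"y":0,"z":0.4,"yaw":0},
])

```text
clock: 27.7
eef_pos: [0.4761, -0.0671, 0.0612]
tool_rot: [-0.237, 0.971, 0.0, -0.0]
ft_force: [-0.4, -0.4, -1.2]
grip_width: 0.0099
grasp_force: 2.7
```

```bash
python3 quad.py
```

```text
[72, 253, 333, 250, 34942] [[404, 323], [286, 502], [72, 429], [195, 253]]
ctr [556.7 -26.4  45.3] tab [475.7, -68.8, 78.3] far [626.2, 10.4, 47.6] left z 54.3 right z 55.2 res 0.94
tab px [242.1 199.5] [240, 194, 5, 12, 49]
{'clock': 27.75, 'eef_pos': [0.4761, -0.0671, 0.0612], 'ft_force': [-0.3432, 0.6434, -1.187], 'grasp_force': 2.7025, 'grip_width': 0.0101}
```

The far side is resting on the two far tacky pads about 10 mm up; the limit is 9 mm. I'll raise the tab slightly and draw the tray outward a few mm so the far walls clear those pads.

Emit:
move_arm([
  {"x":0,"y":0,"z":-0.3,"yaw":0},
  {"x":0,"y":0,"z":-0.5,"yaw":0},
  {"x":0.15,"y":0,"z":-0.5,"yaw":0},
  {"x":0.3,"y":0,"z":-0.5,"yaw":0},
  {"x":0.45,"y":0,"z":-0.5,"yaw":0},
  {"x":0.45,"y":0,"z":-0.5,"yaw":0},
])

```text
clock: 28.5
eef_pos: [0.4726, -0.0692, 0.0665]
tool_rot: [-0.237, 0.971, -0.0, 0.001]
ft_force: [2.3, 1.4, -1.4]
grip_width: 0.0097
grasp_force: 2.7
```

```bash
python3 quad.py
```

```text
[72, 243, 328, 272, 38567] [[399, 324], [285, 514], [72, 432], [191, 244]]
ctr [556.8 -27.6  45.1] tab [478.6, -68.9, 85.5] far [625.9, 9.8, 41.0] left z 53.9 right z 55.0 res 1.16
tab px [241.6 197.4] [239, 192, 6, 12, 45]
{'clock': 28.55, 'eef_pos': [0.4726, -0.0692, 0.0665], 'ft_force': [3.4682, 0.8425, -2.6831], 'grasp_force': 2.7305, 'grip_width': 0.01}
```

The far corner is now about 4 mm up with the tab over 30 mm up and gripped, which meets the peel condition. I'll hold briefly, firm the grip and lift away.

Emit:
move_arm([
  {"x":0,"y":0,"z":0,"yaw":0},
  {"x":0,"y":0,"z":0,"yaw":0},
  {"x":0,"y":0,"z":0,"yaw":0},
])

```text
clock: 28.92
eef_pos: [0.4724, -0.0693, 0.0664]
tool_rot: [-0.237, 0.971, -0.0, 0.0]
ft_force: [3.7, 1.2, -1.7]
grip_width: 0.0096
grasp_force: 2.7
```

Emit:
move_arm([
  {"x":0,"y":0,"z":0,"yaw":0},
  {"x":0,"y":0,"z":0,"yaw":0},
  {"x":0,"y":0,"z":0,"yaw":0},
  {"x":0,"y":0,"z":0,"yaw":0},
], gripper=-1)

```text
clock: 29.42
eef_pos: [0.4723, -0.0692, 0.0664]
tool_rot: [-0.237, 0.971, -0.0, 0.0]
ft_force: [3.7, 2.1, -0.9]
grip_width: 0.0092
grasp_force: 58.4
```

```bash
python3 quad.py
```

```text
[71, 243, 329, 271, 38575] [[399, 324], [285, 513], [71, 431], [192, 244]]
ctr [556.9 -27.6  45.4] tab [478.4, -68.8, 85.3] far [626.0, 9.7, 41.6] left z 54.4 right z 55.1 res 1.02
tab px [241.7 197.8] [240, 192, 5, 13, 43]
{'clock': 29.475, 'eef_pos': [0.4723, -0.0693, 0.0664], 'ft_force': [3.7154, 1.1005, 0.1487], 'grasp_force': 58.3842, 'grip_width': 0.0089}
```

Emit:
move_arm([
  {"x":-0.15,"y":0,"z":-0.3,"yaw":0},
  {"x":-0.3,"y":0,"z":-0.7,"yaw":0},
  {"x":-0.4,"y":0,"z":-1.2,"yaw":0},
  {"x":-0.4,"y":0,"z":-1.7,"yaw":0},
  {"x":-0.4,"y":0,"z":-2.3,"yaw":0},
  {"x":-0.4,"y":0,"z":-3,"yaw":0},
  {"x":-0.4,"y":0,"z":-4,"yaw":0},
  {"x":-0.4,"y":0,"z":-6,"yaw":0},
  {"x":-0.4,"y":0,"z":-8,"yaw":0},
  {"x":-0.4,"y":0,"z":-10,"yaw":0},
  {"x":-0.4,"y":0,"z":-12,"yaw":0},
  {"x":-0.4,"y":0,"z":-14,"yaw":0},
  {"x":-0.4,"y":0,"z":-14,"yaw":0},
])

```text
clock: 31.1
eef_pos: [0.4769, -0.0676, 0.2083]
tool_rot: [-0.237, 0.971, -0.001, 0.002]
ft_force: [0.5, 0.4, -1.3]
grip_width: 0.0089
grasp_force: 58.7
```

```bash
python3 - <<'E'
from h import *
s=bot.camera("scene");cv2.imwrite("pics/lift.png",s)
for n in("tab","lower_center"):
    print(n,[(round(d["score"],2),np.round(d["centre"]).tolist(),int(d["mask"].sum())) for d in bot.cut_out("scene",n)[:5]])
b=blob(s,(100,120,30),(125,255,255),(150,330,90,240));q=cv2.convexHull(np.argwhere(b[2])[:,::-1].astype(np.int32));print(b[:2],cv2.approxPolyDP(q,4,True).reshape(-1,2).tolist())
for P in([.476,-.067,.185],[.557,-.026,.17],[.626,.01,.15]):print(proj("scene",P))
t=bot.camera("top");
for n in("lower_center",):print([(round(d["score"],2),np.round(d["centre"]).tolist(),int(d["mask"].sum())) for d in bot.cut_out("top",n)[:5]])
o=bot.get_obs();print(np.round(o["joint_pos"],2),o["grasp_force"],o["grip_width"],o["ft_force"],o["eef_pos"])
E
```

```text
tab [(0.97, [182.0, 250.0], 1803), (0.93, [200.0, 286.0], 495), (0.71, [197.0, 370.0], 1010), (0.61, [192.0, 222.0], 120)]
lower_center [(0.58, [235.0, 250.0], 1483)]
(array([246.97112367, 182.5831764 ]), [217, 159, 61, 47, 1593]) [[277, 172], [254, 205], [217, 189], [239, 159]]
[239.90147859 165.06596157]
[248.24412069 189.32977518]
[256.75297287 215.17553255]
[(0.69, [217.0, 291.0], 108)]
[-0.14  0.22 -0.1   1.26 -0.   -0.62] 58.72538387775421 0.008977855387894753 [-0.55226209  0.79248675 -0.60665014] [ 0.47498895 -0.06728731  0.20531763]
```

```bash
python3 - <<'E'
from pose import *
import pose
s=cv2.imread("pics/lift.png")
a=cv2.imread("pics/scene0.png")
f=lambda i:cv2.cvtColor(i[246:270,212:272],cv2.COLOR_BGR2GRAY).astype(np.float32)
print(cv2.phaseCorrelate(f(a),f(s)))
fit([(239,159),(277,172),(254,205),(217,189)])
E
```

```text
((0.17993172632961318, -0.13088935692112713), 0.850966712501314)
ctr [556.9 -28.6 183.3] tab [479.4, -67.9, 226.9] far [626.6, 7.3, 176.3] left z 190.6 right z 194.6 res 1.67
```

Emit:
move_arm([
  {"x":0.6,"y":-4,"z":0,"yaw":0},
  {"x":1.2,"y":-8,"z":0,"yaw":0},
  {"x":1.8,"y":-12,"z":0,"yaw":0},
  {"x":2.4,"y":-16,"z":0,"yaw":0},
  {"x":3,"y":-20,"z":0,"yaw":0},
  {"x":3.6,"y":-24,"z":0,"yaw":0},
  {"x":4.2,"y":-28,"z":0,"yaw":0},
  {"x":4.3,"y":-30,"z":0,"yaw":0},
  {"x":4.3,"y":-30,"z":0,"yaw":0},
  {"x":4.3,"y":-30,"z":0,"yaw":0},
])

```text
clock: 32.6
eef_pos: [0.5754, -0.3525, 0.2054]
tool_rot: [-0.238, 0.971, 0.001, -0.001]
ft_force: [1.3, -0.5, -0.5]
grip_width: 0.0088
grasp_force: 58.8
```

```bash
python3 - <<'E'
from h import *
s=bot.camera("scene");cv2.imwrite("pics/end.png",s);t=bot.camera("top");cv2.imwrite("pics/endt.png",t)
P={}
for c,im,bx in(("scene",s,(60,220,100,290)),("top",t,(340,470,90,260))):
    b=blob(im,(100,120,30),(125,255,255),bx);h=np.argwhere(b[2])[:,::-1].astype(np.int32);h=cv2.convexHull(h)
    for e in range(2,15):
        q=cv2.approxPolyDP(h,e,True).reshape(-1,2)
        if len(q)<=4:break
    P[c]=b[0];print(c,b[0],b[1],q.tolist())
print("ctr",tri(P["scene"],P["top"]))
a=cv2.imread("pics/scene0.png");f=lambda i:cv2.cvtColor(i[246:270,212:272],cv2.COLOR_BGR2GRAY).astype(np.float32)
print("white shift",cv2.phaseCorrelate(f(a),f(s)))
o=bot.get_obs();print(np.round(o["joint_pos"],2),o["grasp_force"],o["ft_force"],o["eef_pos"])
E
```

```text
scene [112.84407147 193.15971846] [77, 168, 71, 50, 1847] [[147, 182], [116, 217], [77, 201], [113, 168]]
top [429.08797127 148.65125673] [403, 121, 52, 59, 2228] [[454, 128], [447, 179], [403, 168], [412, 121]]
ctr (array([ 0.65972175, -0.3111404 ,  0.18841358]), np.float64(9.83778225634716e-06))
white shift ((0.262173599188781, 0.04475615346012418), 0.7382230513625675)
[-0.55  0.62  0.51  1.47  0.   -1.03] 58.79077613353729 [-0.06745832 -0.45369797 -0.88401855] [ 0.57562601 -0.35227302  0.20624102]
```

Emit:
move_arm([
  {"x":0,"y":0,"z":0,"yaw":0},
  {"x":0,"y":0,"z":0,"yaw":0},
  {"x":0,"y":0,"z":0,"yaw":0},
  {"x":0,"y":0,"z":0,"yaw":0},
])

```text
clock: 33.2
eef_pos: [0.5759, -0.3534, 0.2064]
tool_rot: [-0.237, 0.971, -0.0, 0.0]
ft_force: [0.8, 0.4, -0.4]
grip_width: 0.0088
grasp_force: 58.8
```

```bash
python3 -c "
from workcell import bot
print(bot.job_done())"
```

```text
the job is handed in; nothing more can be done
None
```

I handed the job in at about 33 s, with no verdict returned: the crank is a full turn on, the tray was peeled on a retry after a first lift came up almost level, the blue tray is held still about 18 cm up within 1 cm of the red mat's centre, and the white tray has not visibly moved.

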